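# Lock the filter cartridge into the vacuum pump's bayonet port

## Task

Fit the blue and white filter cartridge into the bayonet port on top of the vacuum pump: find the slots with its lugs, push it in against the spring, twist it clockwise (seen from above) to the stop and let it spring up into its locking notch, then let go. Work gently, never force it against the port, and leave the other things on the bench where they are.

Things in the scene. Friction and masses are not known exactly. Their poses are not given: they have to be found in the camera images.
- cartridge: Loose filter cartridge, about 90 g, 70 mm tall, standing upright. White round body 37 mm in diameter and 34 mm tall (lowest 10 mm tapering to 28 mm diameter), topped by an upright blue grip bar 40 mm long (along its x), 16 mm thick (along y), 36 mm tall. Origin: centre of its underside; z up along its axis.
- cartridge_grip (a point): Where to grip the cartridge's bar, across its 16 mm thickness (y): on the axis, 58 mm above the underside, 12 mm below the bar's top, 24 mm above the top of the round body. x along the bar, z up.
- cartridge_lugs (a point): Centre of the cartridge at lug height, 15 mm above its underside. Two blue lugs stick out of the body along +x and -x, in line with the grip bar, to 26 mm from the axis; each is 8 mm wide and 6 mm high (12 to 18 mm above the underside).
- pump: Vacuum pump, fixed: white box 170 mm (x) by 210 mm (y), top at 85 mm, with a round grey tower (82 mm diameter, up to 126 mm) that holds the port. Origin: on the bench under the port's axis. Damage: contact forces between cartridge and pump adding up, over all touching points, to more than 60 N (wedging can make that from 25 N at the hand).
- port (a point): Centre of the top face of the aluminium bayonet collar, 127 mm above the bench; axes of the pump. Bore 41 mm in diameter (2 mm clearance all round). Two opposite slots, 14 mm wide, lie along this x axis turned by an unknown angle up to 0.55 rad either way (not reported; seen from above or found by feel). Lugs enter within about 0.1 rad; if they miss, they rest on the collar with cartridge_grip 46 mm above this point.
- port_floor (a point): Sprung floor of the port when free, 14 mm below the collar top, on the axis. It pushes the cartridge up with 4.5 N from when cartridge_grip is 44 mm above port, and 0.3 N more per mm. The cartridge bottoms hard with cartridge_grip 26 mm above port. Let go unlocked in the slots, it springs back to 44 mm.
- port_underside (a point): On the axis, underside of the 8 mm collar. The lugs can turn under it with cartridge_grip 26 to 32 mm above port; only clockwise from above, about 1.05 rad from slot to notch, hard stop some 0.13 rad beyond. At the stop the spring lifts the lugs into 4 mm high notches: locked, cartridge_grip 36 mm above port, it can neither rise nor turn. Not turned far enough it stays at 32 mm.
- amber_jar: Bystander: amber glass jar, 48 mm diameter, 75 mm tall, origin at the centre of its underside.
- white_bottle: Bystander: small white plastic bottle with red cap, 44 mm diameter, 85 mm tall, origin at the centre of its underside.
- tape_roll: Bystander: roll of tape lying flat, 64 mm diameter, 19 mm tall, origin at the centre of its underside.
Not all that is in view belongs to the job. Leave any brown, purple or yellow look-alike of the cartridge alone.

How it is judged:
By the outcome, as a careful person would: the job done as asked, in the order asked, and still so for the second after the job is handed in, with the robot touching nothing.
It also fails if it takes over 72 s, if anything falls off the work surface, if the arm or the gripper's body presses on something with over 40 N, if the wrist force passes 120 N, or if a joint passes its speed limit or range.

## Robot

A 6-joint arm with a two-finger parallel gripper is mounted at the origin on the work surface. World frame = base frame: x ahead of the robot, y to its left, z up, the work surface at z = 0. Lengths are in m, angles in rad, forces in N, time in s.
With the tool pointing down it reaches from about 0.3 to 0.75 m from the base axis. Payload 8.5 kg.
Tool frame: the origin (TCP) lies between the finger pads; the fingertips stand env.nose_length ahead of it and the grasp point (between the pads) lies 11 mm behind it (env.nose_length is the distance from the TCP to the fingertips, in m); z points along the fingers, x is the direction in which the jaws open and shut, and the axes are right-handed (so a half turn about z gives the same grasp; the last joint's range is limited). The gripper opens to 88 mm and grips with 3 to 60 N. Pads are 18 mm wide; open, the fingers measure 123 mm over their backs; the gripper's body (75 mm by 187 mm) begins 45 mm behind the grasp point.
Start: joints at [0.925, 0.381, 1.297, -0, 1.464, -0.215], TCP at [0.23, 0.5, 0.247] pointing down, gripper open.
Joint ranges: [-3.11, 3.11], [-0.89, 2.33], [0.22, 2.48], [-1.42, 4.56], [0.17, 2.85], [-2.88, 2.88]. Speed limits (rad/s): [2.39, 2.39, 3.14, 3.14, 3.14, 3.14].

## Interface

Orientations are given as a rotation vector (axis times angle).
In Python, from rig import read_state, cams, order, env gives the robot as it stands. The module is installed in compiled form; this text tells all that it offers.
- The arm moves only by the tool send_rows, never from a script. Its arguments are lists of equal length, an entry for each row: "delta_pos": the shift along the tool's x, y, z in mm, a list of three; "twist": the turn about the tool's z in degrees; "jaw": the finger opening in mm, from 0 to 88.1. In form: {"delta_pos": [[tx, ty, tz], ...], "twist": [twist, ...], "jaw": [jaw, ...]}. A call has 1 to 12 rows; each row shifts and turns the commanded pose from where the row before left it, along the tool's axes as they then stand; what a row does not reach is not made up. A row lasts 1/10 s, in which the tool goes at most 50 mm and 8.59 degrees, less where a joint would pass 70% of its speed; a pose out of reach is approached as far as the arm can. A call with a gripper value outside its range is refused whole. The fingers move at their own pace and stop on an object; the grip force is fixed at half the most. Time passes only in rows, so rows that do not move let the fingers close. It gives the time, the measured TCP pose, the force and the opening at its end, in the units of the state.
- read_state(): the state, without advancing time (a new reading comes with each control period).
- cams.capture(name): name is "scene" or "top"; returns (picture, depth): 400x640x3 uint8, red, green, blue; 400x640 float32, m along the optical axis (not along the pixel's ray), 0 where there is no reading.
- cams.camera_params(name): a dict with "fov_y" (degrees; the focal length in pixels is half the picture's height over the tangent of half this angle, whatever the lens; pixels are square), "cx", "cy" (the principal point, pixels), "rvec" (rotation vector, rad) and "tvec" (3), from world to camera coordinates, as OpenCV has them. Camera axes: x right, y down, z forward; pixel columns grow to the right and rows downward; lengths in m; the calibration is good to about 2 mm. A picture is of the moment at which its call begins. camera_params takes no time and is no camera call.
- order.sign_off(): hands the job in, once; it reports no verdict.
The state is a dict: "time": time; "qpos": joint angles; "dq": joint speeds; "joint_torque": joint torques, N m; "position": TCP position; "ee_rot": TCP orientation; "wrist_force": force on the tool from outside, world axes, zero at the start; "wrist_torque": the same for the moment, N m; "opening": opening from 0.0 (shut) to 1.0 (fully open).
Only numpy, scipy, OpenCV 4.12 (cv2) and the standard library are available. Lean on these libraries where they do the work, as an engineer would, in place of code of your own. Each camera call takes 0.05 s, during which the arm holds its last target.

## Working session

There is one attempt and no reset: what is moved stays moved. The work goes in short steps, Python scripts to look and compute and a tool call to move; the robot and the scene stay as the last step left them, time stands still between calls to the robot, and variables do not carry over. Pictures are saved under pics/ and viewed, and the job is handed in when it is done.

Besides the shell and the picture viewer there is one more tool, called by a JSON object that holds its "name" and its "arguments", one argument or row to a line. send_rows: Moves the arm, as the interface text tells. Its arguments: {"type":"object","properties":{"delta_pos":{"type":"array","items":{"type":"array","items":{"type":"number"}}},"twist":{"type":"array","items":{"type":"number"}},"jaw":{"type":"array","items":{"type":"number"}}},"required":["delta_pos","twist","jaw"]}

```bash
mkdir -p pics; cat > h.py <<'E'
import numpy as np, cv2
from rig import read_state, cams, order, env
def cap(n,save):
    p,d=cams.capture(n); np.savez(f'pics/{save}.npz',p=p,d=d); cv2.imwrite(f'pics/{save}.png',p[:,:,::-1]); return p,d
def K(n):
    c=cams.camera_params(n); f=200/np.tan(np.radians(c['fov_y'])/2)
    return f,c['cx'],c['cy'],cv2.Rodrigues(np.array(c['rvec'],float))[0],np.array(c['tvec'],float)
def pix2z(n,u,v,z):
    f,cx,cy,R,t=K(n); r=R.T@np.array([(u-cx)/f,(v-cy)/f,1]); o=-R.T@t
    return o+r*(z-o[2])/r[2]
def pixd(n,u,v,d):
    f,cx,cy,R,t=K(n); return R.T@(np.array([(u-cx)/f,(v-cy)/f,1])*d-t)
def proj(n,P):
    f,cx,cy,R,t=K(n); q=R@np.array(P,float)+t; return q[0]/q[2]*f+cx,q[1]/q[2]*f+cy
def crop(img,x0,y0,x1,y1,s,out):
    cv2.imwrite(f'pics/{out}.png',cv2.resize(img[y0:y1,x0:x1,::-1],None,fx=s,fy=s,interpolation=cv2.INTER_CUBIC))
E
python3 - <<'E'
from h import *
for n in('scene','top'):
    cap(n,n+'0'); print(n,cams.camera_params(n))
s=read_state(); print(s, env.nose_length)
E
```

```text
scene {'fov_y': 55.48338555630932, 'cx': 322.1473672777278, 'cy': 201.67580896252727, 'rvec': array([ 0.73173828,  2.5448383 , -1.21788076]), 'tvec': array([ 0.43768922, -0.18229776,  1.12598093])}
top {'fov_y': 55.92652828030949, 'cx': 320.50934955758765, 'cy': 195.8598602797128, 'rvec': array([ 2.1593956 , -2.22002406,  0.11635232]), 'tvec': array([0.09501146, 0.56114541, 0.93369984])}
{'time': 0.1, 'qpos': array([ 9.24708242e-01,  3.81088243e-01,  1.29811286e+00,  2.00167944e-05,
        1.46360089e+00, -2.15303190e-01]), 'dq': array([ 0.00033597, -0.00049783, -0.00093459,  0.000643  , -0.00144798,
       -0.00016834]), 'joint_torque': array([ 4.28536063e-03, -4.38646674e+01, -2.24916601e+01,  7.15306727e-02,
        3.41193436e-02, -5.77125479e-05]), 'position': array([0.22953024, 0.49956539, 0.24624552]), 'ee_rot': array([ 2.64456372e+00,  1.69509949e+00, -1.79200123e-03]), 'wrist_force': array([0.42047673, 0.18686608, 0.22511206]), 'wrist_torque': array([-0.02896776,  0.00054763,  0.03706177]), 'opening': 1.003317774580327} 0.008
```

View pics/scene0.png

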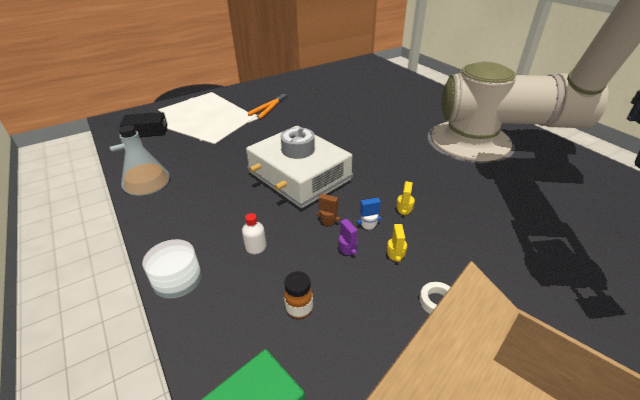

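View pics/top0.png

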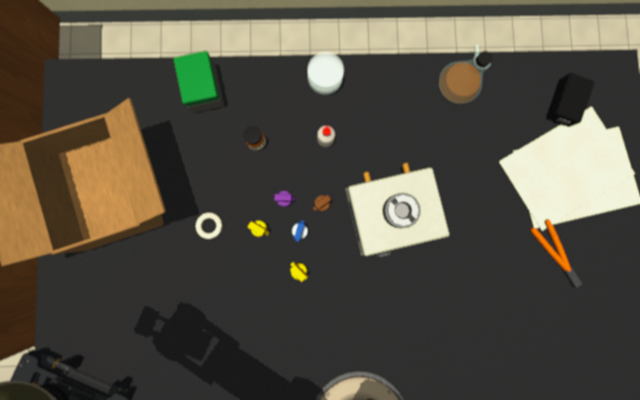

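The blue bar on a white body is at top (300,231) and scene (370,212). The look-alikes are brown (322,203), purple (284,198) and yellow (258,228) and (299,271). Only the blue and white one fits the description. The port is at top (402,210). I'll enlarge both to confirm.

```bash
python3 - <<'E'
from h import *
p=np.load('pics/top0.npz')['p']; s=np.load('pics/scene0.npz')['p']
a=cv2.resize(p[206:256,275:325],(400,400),interpolation=cv2.INTER_CUBIC)
b=cv2.resize(p[185:235,377:427],(400,400),interpolation=cv2.INTER_CUBIC)
cv2.imwrite('pics/c1.png',np.hstack([a,b])[:,:,::-1])
a=cv2.resize(s[185:245,340:400],(400,400),interpolation=cv2.INTER_CUBIC)
b=cv2.resize(s[115:175,268:328],(400,400),interpolation=cv2.INTER_CUBIC)
cv2.imwrite('pics/c2.png',np.hstack([a,b])[:,:,::-1])
E
```

```text
(no output)
```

View pics/c1.png

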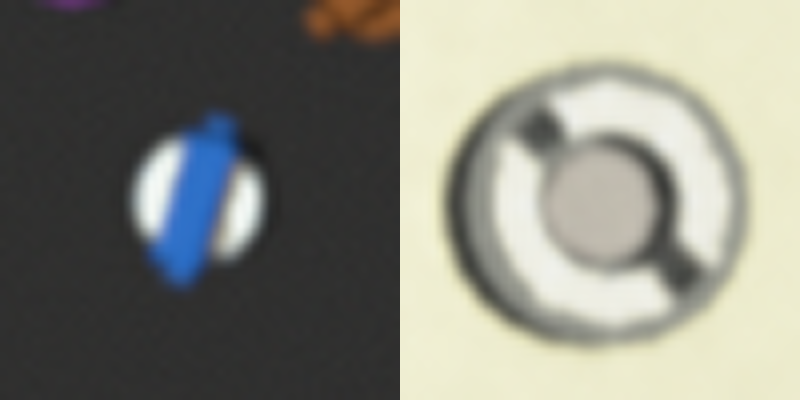

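View pics/c2.png

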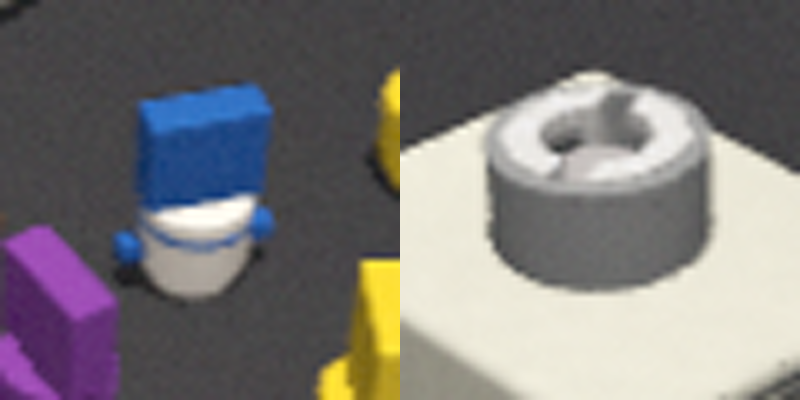

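The crops confirm it: a blue bar and lugs on a white body. The port's slots show dark at about top (393.9,201.3) and (411.9,219). Next I'll measure them in 3D.

```bash
python3 - <<'E'
from h import *
def cloud(n):
    z=np.load(f'pics/{n}0.npz'); d=z['d'];p=z['p'].astype(int)
    v,u=np.mgrid[:400,:640]; f,cx,cy,R,t=K(n)
    P=np.stack([(u-cx)/f*d,(v-cy)/f*d,d],-1)-t
    return p,d,P@R
for n,(x0,y0,x1,y1) in dict(top=(275,206,325,256),scene=(340,185,400,245)).items():
    p,d,W=cloud(n); p=p[y0:y1,x0:x1];W=W[y0:y1,x0:x1];d=d[y0:y1,x0:x1]
    f,cx,cy,R,t=K(n); print(n,'cam',-R.T@t)
    blue=(p[...,2]>p[...,0]+50)&(p[...,2]>p[...,1]+30)&(d>0)
    z=W[...,2]
    for lo,hi in((.062,.078),(.034,.062),(0.005,.025)):
        Q=W[blue&(z>lo)&(z<hi)]
        if len(Q)<3: continue
        c=(Q.min(0)+Q.max(0))/2; r=cv2.minAreaRect((Q[:,:2]*1000).astype(np.float32))
        print(lo,len(Q),'mean',Q.mean(0).round(4),'rect',r)
    wh=(p.min(-1)>150)&(d>0); print('white',W[wh].mean(0),wh.sum())
p,d,W=cloud('top')
# port: hit collar pts z~.127
Z=W[185:235,377:427]; pp=p[185:235,377:427]
m=(abs(Z[...,2]-.127)<.006); Q=Z[m]; print('collar',len(Q),Q.mean(0))
(cx_,cy_),r=cv2.minEnclosingCircle((Q[:,:2]*1000).astype(np.float32)); print(cx_,cy_,r)
b=m&(pp.min(-1)>180); Q=Z[b];print('bright',Q.mean(0),cv2.minEnclosingCircle((Q[:,:2]*1000).astype(np.float32)))
for u,v in((393.95,200.8),(411.9,218.5),(402.95,210.5)): print(pix2z('top',u,v,.127))
np.set_printoptions(linewidth=250)
print((Z[8:42:1,8:46:1,2]*1000).round().astype(int))
# box rect
m=(abs(W[...,2]-.085)<.008)&(p.min(-1)>140); Q=W[150:280,330:470][m[150:280,330:470]]
print('box',cv2.minAreaRect((Q[:,:2]*1000).astype(np.float32)),len(Q))
for nm,u,v,h in(('jar',255,137,.075),('bot',326,134,.085),('brown',322,203,.05),('pur',284,198,.05),('y1',258,228,.05),('y2',299,271,.05)): print(nm,pix2z('top',u,v,h).round(3))
E
```

```text
top cam [0.48454012 0.10260834 0.97488417]
0.062 109 mean [0.4785 0.1346 0.0693] rect ((478.42547607421875, 134.65699768066406), (15.171697616577148, 39.550453186035156), 72.5167465209961)
0.005 11 mean [0.4802 0.1343 0.0178] rect ((478.4563903808594, 134.66851806640625), (6.156574726104736, 51.2147216796875), 73.8408203125)
white [0.47856986 0.13638201 0.03382031] 73
scene cam [0.88821859 0.61363727 0.57197414]
0.062 143 mean [0.4809 0.138  0.0686] rect ((478.8805847167969, 135.57015991210938), (19.014854431152344, 39.53835678100586), 71.55965423583984)
0.034 170 mean [0.4833 0.1413 0.0494] rect ((481.85345458984375, 141.75210571289062), (13.217156410217285, 40.18499755859375), 57.86358642578125)
0.005 25 mean [0.4799 0.1369 0.0169] rect ((480.0838317871094, 139.3240509033203), (15.441781997680664, 51.07379150390625), 70.35232543945312)
white [0.48534369 0.14806736 0.02741812] 109
collar 706 [ 0.51863959 -0.1026856   0.12619253]
518.8222045898438 -103.16352844238281 40.984893798828125
bright [ 0.5180589  -0.10394236  0.12676656] ((517.9659423828125, -104.10841369628906), 34.68153762817383)
[ 0.53919436 -0.0841114   0.127     ]
[ 0.49803266 -0.12304333  0.127     ]
[ 0.51665999 -0.10357201  0.127     ]
[[84 84 85 ... 85 86 84]
 [81 88 83 ... 88 84 87]
 [84 81 83 ... 85 87 86]
 ...
 [88 85 85 ... 85 85 86]
 [85 87 84 ... 86 83 83]
 [83 86 87 ... 84 85 84]]
box ((518.0995483398438, -103.25373840332031), (167.489501953125, 208.08375549316406), 11.445939064025879) 4993
jar [0.706 0.235 0.075]
bot [0.707 0.063 0.085]
brown [0.544 0.077 0.05 ]
pur [0.558 0.17  0.05 ]
y1 [0.487 0.235 0.05 ]
y2 [0.38  0.137 0.05 ]
```

{"name": "send_rows", "arguments": {
  "delta_pos": [
    [-19,31.5,0],
    [-19,31.5,0],
    [-19,31.5,0],
    [-19,31.5,0],
    [-19,31.5,0],
    [-19,31.5,0],
    [-19,31.5,0],
    [-19,31.5,0],
    [-19,31.5,0],
    [-19,31.5,0],
    [-19,31.5,0],
    [-19,31.5,0]
  ],
  "twist": [0,0,0,0,0,0,0,0,0,0,0,0],
  "jaw": [45,45,45,45,45,45,45,45,45,45,45,45]
}}

```text
time: 1.3
position: [0.4784, 0.1333, 0.2465]
ee_rot: [-2.645, -1.695, 0.001]
wrist_force: [0.4, 1.2, -0.0]
opening: 0.504
```

{"name": "send_rows", "arguments": {
  "delta_pos": [
    [0,0,0],
    [0,0,0],
    [0,0,0]
  ],
  "twist": [-4,-3.7,0],
  "jaw": [45,45,45]
}}

```text
time: 1.6
position: [0.4779, 0.1345, 0.2464]
ee_rot: [-2.525, -1.869, 0.001]
wrist_force: [-0.6, 0.0, -0.0]
opening: 0.51
```

```bash
cat >> h.py <<'E'
def yaw(r):
    R=cv2.Rodrigues(np.array(r,float))[0]; return np.degrees(np.arctan2(R[1,0],R[0,0])),R
def todelta(target):
    s=read_state(); a,R=yaw(s['ee_rot']); print('t',s['time'],'pos',s['position'].round(4),'yaw',a.round(2),'tilt',R[:,2].round(4),'F',s['wrist_force'].round(2),'T',s['wrist_torque'].round(3),'op',s['opening']*88.1,'q6',s['qpos'][5])
    d=R.T@(np.array(target)-s['position'])*1000; print('delta tool mm',d.round(1))
E
python3 -c "
from h import *
todelta([.4785,.1347,.047])"
```

```text
t 1.6 pos [0.4779 0.1345 0.2464] yaw 73.02 tilt [-8.e-04 -0.e+00 -1.e+00] F [-0.6   0.03 -0.01] T [-0.002 -0.039 -0.011] op 44.96403922879656 q6 -1.239075319407262
delta tool mm [  0.5   0.7 199.4]
```

{"name": "send_rows", "arguments": {
  "delta_pos": [
    [0.5,0.7,30],
    [0,0,30],
    [0,0,30],
    [0,0,30],
    [0,0,30],
    [0,0,20],
    [0,0,15],
    [0,0,10],
    [0,0,4.4],
    [0,0,0]
  ],
  "twist": [0,0,0,0,0,0,0,0,0,0],
  "jaw": [45,45,45,45,45,45,45,45,45,45]
}}

```text
time: 2.6
position: [0.4787, 0.1351, 0.0473]
ee_rot: [-2.525, -1.868, 0.0]
wrist_force: [0.0, -1.1, -0.1]
opening: 0.512
```

```bash
python3 -c "
from h import *
todelta([.4785,.1347,.047])
p,d=cap('top','t1'); crop(p,260,190,340,270,7,'t1c')
p,d=cap('scene','s1'); crop(p,320,160,420,260,6,'s1c')"
```

```text
t 2.6 pos [0.4787 0.1351 0.0473] yaw 72.99 tilt [-4.e-04 -0.e+00 -1.e+00] F [ 0.02 -1.11 -0.07] T [ 0.017 -0.032 -0.016] op 45.088301854575576 q6 -1.2374502035240036
delta tool mm [-0.4 -0.1  0.3]
```

View pics/s1c.png

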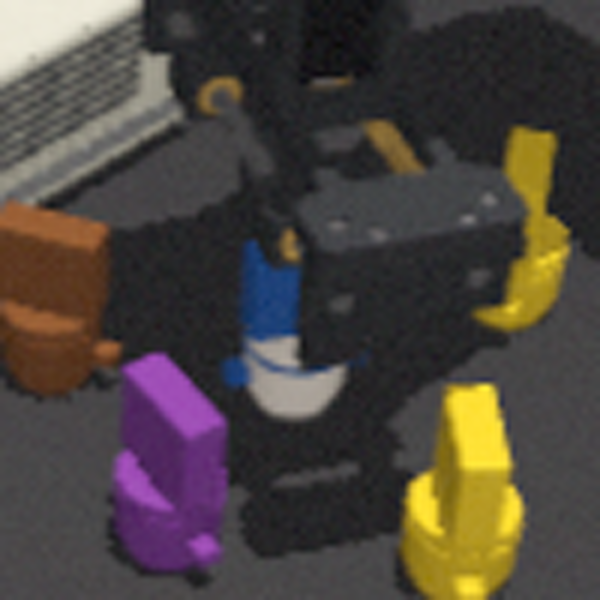

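The fingers straddle the bar above the white body and don't touch the neighbours. Closing the jaws.

{"name": "send_rows", "arguments": {
  "delta_pos": [
    [0,0,0],
    [0,0,0],
    [0,0,0],
    [0,0,0],
    [0,0,0],
    [0,0,0],
    [0,0,0],
    [0,0,0]
  ],
  "twist": [0,0,0,0,0,0,0,0],
  "jaw": [35,28,22,19,10,5,5,5]
}}

```text
time: 3.5
position: [0.4788, 0.135, 0.0474]
ee_rot: [2.525, 1.869, 0.0]
wrist_force: [-1.3, -0.6, 1.9]
opening: 0.177
```

{"name": "send_rows", "arguments": {
  "delta_pos": [
    [0,0,-5],
    [0,0,-10],
    [0,0,-20],
    [0,0,-30],
    [0,0,-30],
    [0,0,-30],
    [0,0,-25],
    [0,0,-20],
    [0,0,-10],
    [0,0,0]
  ],
  "twist": [0,0,0,0,0,0,0,0,0,0],
  "jaw": [5,5,5,5,5,5,5,5,5,5]
}}

```text
time: 4.5
position: [0.4789, 0.135, 0.2285]
ee_rot: [2.524, 1.868, 0.003]
wrist_force: [-0.5, 1.2, -0.6]
opening: 0.179
```

```bash
python3 -c "
from h import *
todelta([.518,-.1035,.227])"
```

```text
t 4.5 pos [0.4789 0.135  0.2285] yaw 73.02 tilt [ 2.4e-03  1.0e-04 -1.0e+00] F [-0.51  1.19 -0.62] T [ 0.056  0.003 -0.013] op 15.758571895192524 q6 -1.2380550083098605
delta tool mm [-216.7  107.     1.6]
```

{"name": "send_rows", "arguments": {
  "delta_pos": [
    [-10,5,0],
    [-22,11,0],
    [-22,11,0],
    [-22,11,0],
    [-22,11,0],
    [-22,11,0],
    [-22,11,0],
    [-22,11,0],
    [-22,11,0],
    [-20,9,0],
    [-10.7,5,0],
    [0,0,0]
  ],
  "twist": [0,0,0,0,0,0,0,0,0,0,0,0],
  "jaw": [5,5,5,5,5,5,5,5,5,5,5,5]
}}

```text
time: 5.7
position: [0.5175, -0.1048, 0.2263]
ee_rot: [-2.526, -1.866, 0.002]
wrist_force: [0.2, 0.7, -0.4]
opening: 0.179
```

{"name": "send_rows", "arguments": {
  "delta_pos": [
    [0,0,0],
    [0,0,0],
    [0,0,0],
    [0,0,0],
    [0,0,0],
    [0,0,0],
    [0,0,0],
    [0,0,0]
  ],
  "twist": [8,8,8,8,8,8,8,8],
  "jaw": [5,5,5,5,5,5,5,5]
}}

```text
time: 6.5
position: [0.5175, -0.1024, 0.227]
ee_rot: [-3.132, -0.24, 0.001]
wrist_force: [0.4, 0.5, 0.0]
opening: 0.176
```

{"name": "send_rows", "arguments": {
  "delta_pos": [
    [0,0,0],
    [0,0,0],
    [0,0,0],
    [0,0,0],
    [0,0,0],
    [0,0,0],
    [0,0,0],
    [0,0,0]
  ],
  "twist": [8,8,8,8,8,8,8,0],
  "jaw": [5,5,5,5,5,5,5,5]
}}

```text
time: 7.3
position: [0.5175, -0.1026, 0.227]
ee_rot: [-2.881, 1.253, 0.001]
wrist_force: [0.3, -0.2, -0.4]
opening: 0.178
```

```bash
python3 -c "
from h import *
todelta([.5183,-.1034,.187])
p,d=cap('top','t2'); crop(p,360,165,440,245,7,'t2c')
p,d=cap('scene','s2'); crop(p,245,80,345,180,6,'s2c')"
```

```text
t 7.3 pos [ 0.5175 -0.1026  0.227 ] yaw -47.0 tilt [-7.e-04  5.e-04 -1.e+00] F [ 0.29 -0.18 -0.43] T [-0.06   0.167  0.039] op 15.685114689475535 q6 0.3998565563686205
delta tool mm [ 1.2 -0.  40. ]
```

View pics/s2c.png

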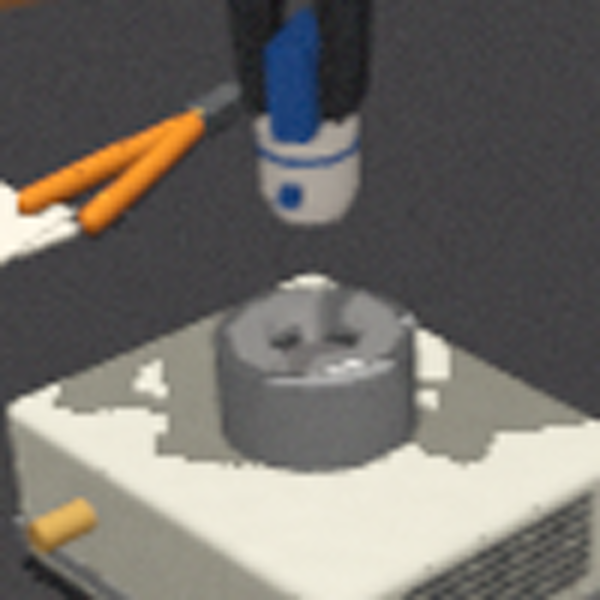

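View pics/t2c.png

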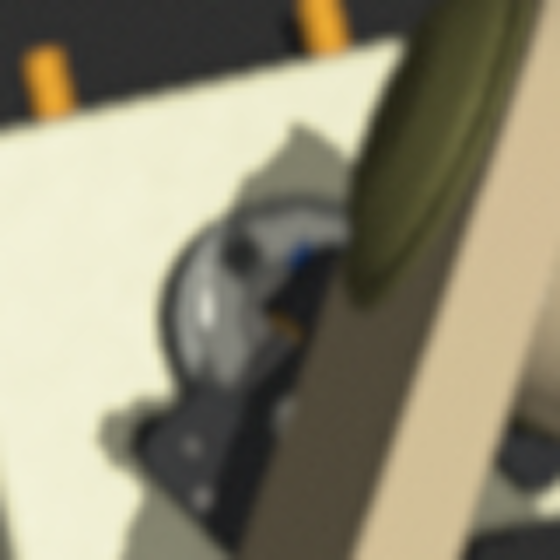

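```bash
python3 -c "
from h import *
f=lambda q:tuple(round(x,1) for x in ((q[0]-245)*6+2.5,(q[1]-80)*6+2.5))
print('collar',f(proj('scene',[.5183,-.1034,.127])),[f(proj('scene',np.array([.5183,-.1034,.127])+.041*np.array([np.cos(a),np.sin(a),0]))) for a in np.arange(8)*np.pi/4])
B=np.array([.5172,-.1029,.180])
print('cart top of body',f(proj('scene',B+[0,0,.034])),'bottom',f(proj('scene',B)))
v=np.array([.6139+.1,-0,0])
# silhouette edges at z=.025 above underside
c=np.array([.888,.614])-B[:2]; c/=np.linalg.norm(c); n=np.array([-c[1],c[0],0])
for s in(1,-1): print(f(proj('scene',B+[0,0,.022]+s*.0185*n)))
a=np.radians(43); x=np.array([np.cos(a),np.sin(a),0]); print('lug',f(proj('scene',B+[0,0,.015]+.024*x)))
for s in(1,-1): print('slot',f(proj('scene',np.array([.5183,-.1034,.127])+s*.026*x)),f(proj('top',np.array([.5183,-.1034,.127])+s*.026*x)))
"
python3 - <<'E'
import sys; sys.path.insert(0,'.')
import os; os.chdir('.')
from h import *
s=np.load('pics/s2.npz')['p']; crop(s,270,105,330,165,10,'s2d')
s=np.load('pics/scene0.npz')['p']; crop(s,270,105,330,165,10,'s0d')
E
```

```text
collar (np.float64(317.6), np.float64(328.7)) [(np.float64(225.4), np.float64(356.8)), (np.float64(288.0), np.float64(380.2)), (np.float64(369.2), np.float64(372.7)), (np.float64(417.8), np.float64(339.5)), (np.float64(406.5), np.float64(301.6)), (np.float64(345.3), np.float64(280.6)), (np.float64(269.1), np.float64(287.3)), (np.float64(219.1), np.float64(318.1))]
cart top of body (np.float64(308.9), np.float64(121.2)) bottom (np.float64(313.7), np.float64(205.3))
(np.float64(359.7), np.float64(149.3))
(np.float64(261.3), np.float64(153.5))
lug (np.float64(291.3), np.float64(196.3))
slot (np.float64(296.8), np.float64(360.7)) (np.float64(900.5), np.float64(732.2))
slot (np.float64(337.6), np.float64(298.1)) (np.float64(998.7), np.float64(830.3))
```

View pics/s2d.png

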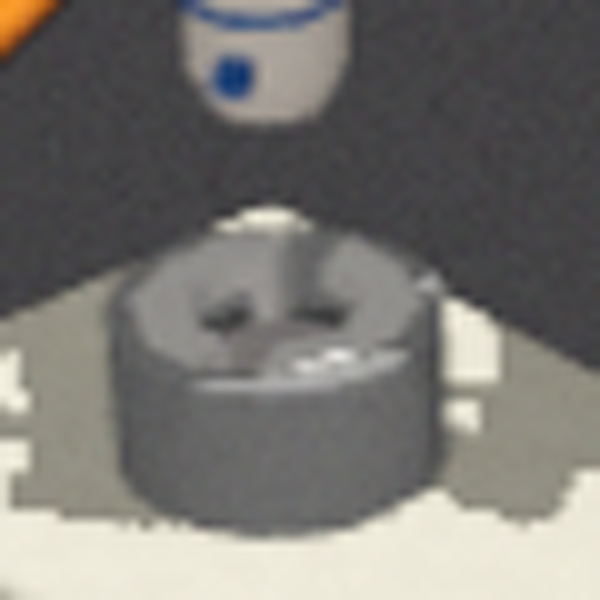

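View pics/s0d.png

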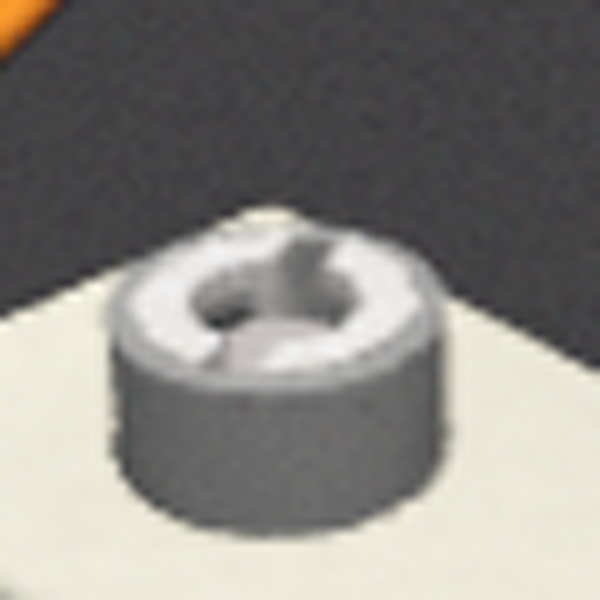

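{"name": "send_rows", "arguments": {
  "delta_pos": [
    [1.2,0,10],
    [0,0,15],
    [0,0,10],
    [0,0,5],
    [0,0,4],
    [0,0,4],
    [0,0,4],
    [0,0,3],
    [0,0,3],
    [0,0,0]
  ],
  "twist": [0,0,0,0,0,0,0,0,0,0],
  "jaw": [5,5,5,5,5,5,5,5,5,5]
}}

```text
time: 8.4
position: [0.5185, -0.1044, 0.1691]
ee_rot: [2.881, -1.252, -0.001]
wrist_force: [0.6, -0.5, -0.2]
opening: 0.178
```

```bash
python3 -c "
from h import *
todelta([.5183,-.1034,.160])"
```

```text
t 8.4 pos [ 0.5185 -0.1044  0.1691] yaw -46.98 tilt [-5.e-04  2.e-04 -1.e+00] F [ 0.56 -0.51 -0.21] T [-0.027  0.105  0.024] op 15.709070763902647 q6 0.3973125085559087
delta tool mm [-0.8 -0.5  9.1]
```

{"name": "send_rows", "arguments": {
  "delta_pos": [
    [0,0,2],
    [0,0,2],
    [0,0,1.5],
    [0,0,1.5],
    [0,0,1],
    [0,0,1],
    [0,0,0]
  ],
  "twist": [0,0,0,0,0,0,0],
  "jaw": [5,5,5,5,5,5,5]
}}

```text
time: 9.1
position: [0.5186, -0.1044, 0.1605]
ee_rot: [2.881, -1.252, 0.0]
wrist_force: [-0.1, 0.9, 0.1]
opening: 0.179
```

```bash
python3 -c "
from h import *
todelta([.5183,-.1034,.160])"
```

```text
t 9.1 pos [ 0.5186 -0.1044  0.1605] yaw -46.98 tilt [ 2.e-04 -1.e-04 -1.e+00] F [-0.13  0.87  0.11] T [-0.058  0.176 -0.004] op 15.746397181457658 q6 0.3973736909474256
delta tool mm [-1.  -0.5  0.5]
```

{"name": "send_rows", "arguments": {
  "delta_pos": [
    [0,0,1],
    [0,0,1],
    [0,0,1],
    [0,0,1],
    [0,0,0]
  ],
  "twist": [0,0,0,0,0],
  "jaw": [5,5,5,5,5]
}}

```text
time: 9.6
position: [0.5187, -0.1044, 0.1564]
ee_rot: [2.881, -1.252, 0.001]
wrist_force: [-0.2, -0.8, 4.6]
opening: 0.176
```

```bash
python3 -c "
from h import *
todelta([.5183,-.1034,.145])"
```

```text
t 9.6 pos [ 0.5187 -0.1044  0.1564] yaw -46.98 tilt [ 3.e-04 -1.e-04 -1.e+00] F [-0.19 -0.84  4.6 ] T [-0.001  0.282 -0.001] op 15.473349824015289 q6 0.3973604432734547
delta tool mm [-1.  -0.4 11.4]
```

{"name": "send_rows", "arguments": {
  "delta_pos": [
    [0,0,1.5],
    [0,0,1.5],
    [0,0,1.5],
    [0,0,1],
    [0,0,0]
  ],
  "twist": [0,0,0,0,0],
  "jaw": [5,5,5,5,5]
}}

```text
time: 10.1
position: [0.5187, -0.1044, 0.1509]
ee_rot: [-2.881, 1.252, -0.001]
wrist_force: [-1.3, 0.3, 6.2]
opening: 0.176
```

```bash
python3 -c "
from h import *
todelta([.5183,-.1034,.145])
p,d=cap('scene','s3'); crop(p,265,70,335,140,8,'s3c')"
```

```text
t 10.1 pos [ 0.5187 -0.1044  0.1509] yaw -46.98 tilt [ 4.e-04 -1.e-04 -1.e+00] F [-1.27  0.32  6.23] T [0.037 0.309 0.015] op 15.50234175967278 q6 0.3973711309147733
delta tool mm [-1.  -0.4  5.9]
```

View pics/s3c.png

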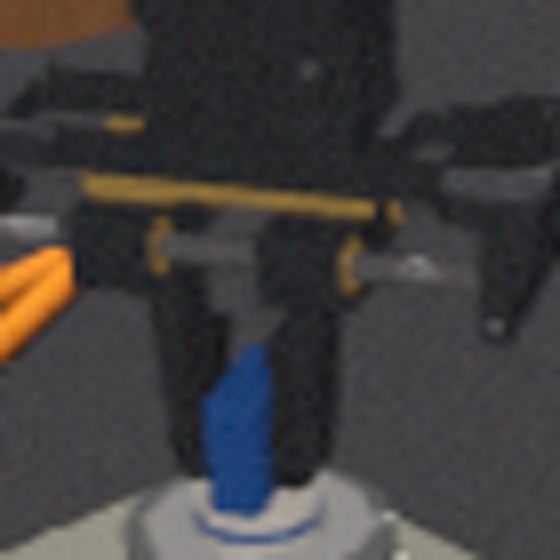

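{"name": "send_rows", "arguments": {
  "delta_pos": [
    [0,0,1.5],
    [0,0,1.5],
    [0,0,1.5],
    [0,0,1.2],
    [0,0,0]
  ],
  "twist": [0,0,0,0,0],
  "jaw": [5,5,5,5,5]
}}

```text
time: 10.65
position: [0.5187, -0.1045, 0.1454]
ee_rot: [2.881, -1.252, 0.001]
wrist_force: [-1.2, 1.1, 8.0]
opening: 0.18
```

```bash
python3 -c "
from h import *
todelta([.5183,-.1034,.145])"
```

```text
t 10.65 pos [ 0.5187 -0.1045  0.1454] yaw -46.98 tilt [ 5.e-04 -3.e-04 -1.e+00] F [-1.21  1.1   8.04] T [0.048 0.418 0.016] op 15.83709076773428 q6 0.39735145622439166
delta tool mm [-1.1 -0.4  0.4]
```

{"name": "send_rows", "arguments": {
  "delta_pos": [
    [0,0,0.6],
    [0,0,0],
    [0,0,0],
    [0,0,0],
    [0,0,0]
  ],
  "twist": [0,4,4,4,0],
  "jaw": [5,5,5,5,5]
}}

```text
time: 11.15
position: [0.5189, -0.1046, 0.145]
ee_rot: [-2.733, 1.549, -0.002]
wrist_force: [-1.0, 0.4, 7.5]
opening: 0.18
```

```bash
python3 -c "
from h import *
todelta([.5183,-.1034,.145])"
```

```text
t 11.15 pos [ 0.5189 -0.1046  0.145 ] yaw -59.1 tilt [ 1.3e-03 -6.0e-04 -1.0e+00] F [-1.    0.42  7.51] T [ 0.031  0.287 -0.019] op 15.88056018796335 q6 0.6088083022726803
delta tool mm [-1.3 -0.1  0. ]
```

{"name": "send_rows", "arguments": {
  "delta_pos": [
    [0,0,0],
    [0,0,0],
    [0,0,0],
    [0,0,0],
    [0,0,0],
    [0,0,0],
    [0,0,0],
    [0,0,0],
    [0,0,0]
  ],
  "twist": [5,5,5,5,5,5,5,5,0],
  "jaw": [5,5,5,5,5,5,5,5,5]
}}

```text
time: 12.05
position: [0.519, -0.1046, 0.145]
ee_rot: [-2.037, 2.391, -0.002]
wrist_force: [-0.2, -0.2, 8.2]
opening: 0.178
```

```bash
python3 -c "
from h import *
todelta([.5183,-.1034,.145])"
```

```text
t 12.05 pos [ 0.519  -0.1046  0.145 ] yaw -99.13 tilt [ 1.4e-03 -6.0e-04 -1.0e+00] F [-0.24 -0.18  8.2 ] T [ 0.045  0.243 -0.008] op 15.708845717530545 q6 1.3074329306749617
delta tool mm [-1.   0.9  0. ]
```

Turned 52° with no torque so far. I'll continue in small steps towards the notch at about 60° and the stop at about 67°.

{"name": "send_rows", "arguments": {
  "delta_pos": [
    [0,0,0],
    [0,0,0],
    [0,0,0],
    [0,0,0],
    [0,0,0]
  ],
  "twist": [2,2,2,2,0],
  "jaw": [5,5,5,5,5]
}}

```text
time: 12.55
position: [0.519, -0.1046, 0.145]
ee_rot: [-1.867, 2.525, -0.002]
wrist_force: [-0.4, 0.6, 8.6]
opening: 0.175
```

```bash
python3 -c "
from h import *
todelta([.5183,-.1034,.145])"
```

```text
t 12.55 pos [ 0.519  -0.1046  0.145 ] yaw -107.04 tilt [ 1.5e-03 -6.0e-04 -1.0e+00] F [-0.38  0.58  8.62] T [0.175 0.197 0.035] op 15.411050079743735 q6 1.4455281434805245
delta tool mm [-0.9  1.   0. ]
```

{"name": "send_rows", "arguments": {
  "delta_pos": [
    [0,0,0],
    [0,0,0],
    [0,0,0]
  ],
  "twist": [2,2,0],
  "jaw": [5,5,5]
}}

```text
time: 12.85
position: [0.519, -0.1045, 0.145]
ee_rot: [-1.778, 2.589, -0.002]
wrist_force: [-0.1, 0.2, 7.4]
opening: 0.178
```

```bash
python3 -c "
from h import *
todelta([.5183,-.1034,.145])"
```

```text
t 12.85 pos [ 0.519  -0.1045  0.145 ] yaw -111.03 tilt [ 1.6e-03 -5.0e-04 -1.0e+00] F [-0.06  0.2   7.36] T [0.18  0.218 0.097] op 15.690917289348027 q6 1.5152477696650855
delta tool mm [-0.8  1.1  0. ]
```

{"name": "send_rows", "arguments": {
  "delta_pos": [
    [0,0,0],
    [0,0,0],
    [0,0,0]
  ],
  "twist": [1,1,0],
  "jaw": [5,5,5]
}}

```text
time: 13.15
position: [0.5193, -0.1041, 0.145]
ee_rot: [-1.733, 2.618, -0.002]
wrist_force: [1.4, 3.0, 7.0]
opening: 0.179
```

```bash
python3 -c "
from h import *
todelta([.5183,-.1034,.145])"
```

```text
t 13.15 pos [ 0.5193 -0.1041  0.145 ] yaw -112.98 tilt [ 2.3e-03  2.0e-04 -1.0e+00] F [1.41 2.98 7.  ] T [ 0.536 -0.056  0.213] op 15.772873913542616 q6 1.5493692906603165
delta tool mm [-0.2  1.2  0. ]
```

{"name": "send_rows", "arguments": {
  "delta_pos": [
    [0,0,0],
    [0,0,0]
  ],
  "twist": [1,0],
  "jaw": [5,5]
}}

```text
time: 13.35
position: [0.5194, -0.1038, 0.145]
ee_rot: [-1.71, 2.632, -0.001]
wrist_force: [3.0, 4.5, 7.2]
opening: 0.18
```

```bash
python3 -c "
from h import *
todelta([.5183,-.1034,.145])"
```

```text
t 13.35 pos [ 0.5194 -0.1038  0.145 ] yaw -113.97 tilt [ 2.6e-03  7.0e-04 -1.0e+00] F [2.97 4.5  7.18] T [ 0.8   -0.224  0.211] op 15.83708058816311 q6 1.5667651712493313
delta tool mm [0.1 1.2 0. ]
```

At the stop: torque and side force are rising. I'll ease back 3° to unload, then rise slowly.

{"name": "send_rows", "arguments": {
  "delta_pos": [
    [0,0,0],
    [0,0,0],
    [0,0,-1],
    [0,0,-1],
    [0,0,-1],
    [0,0,-1],
    [0,0,0]
  ],
  "twist": [-1.5,-1.5,0,0,0,0,0],
  "jaw": [5,5,5,5,5,5,5]
}}

```text
time: 14.05
position: [0.5193, -0.1041, 0.1491]
ee_rot: [-1.779, 2.587, -0.002]
wrist_force: [1.0, 2.3, 6.8]
opening: 0.181
```

```bash
python3 -c "
from h import *
todelta([.5183,-.1034,.152])"
```

```text
t 14.05 pos [ 0.5193 -0.1041  0.1491] yaw -110.98 tilt [ 2.3e-03  3.0e-04 -1.0e+00] F [1.01 2.33 6.8 ] T [ 0.502 -0.086 -0.002] op 15.941927891100459 q6 1.5143590445613277
delta tool mm [-0.3  1.2 -2.9]
```

{"name": "send_rows", "arguments": {
  "delta_pos": [
    [0,0,-0.7],
    [0,0,-0.7],
    [0,0,0]
  ],
  "twist": [0,0,0],
  "jaw": [5,5,5]
}}

```text
time: 14.35
position: [0.5193, -0.1041, 0.1504]
ee_rot: [-1.779, 2.587, -0.002]
wrist_force: [1.7, 3.8, 5.8]
opening: 0.181
```

```bash
python3 -c "
from h import *
todelta([.5183,-.1034,.152])"
```

```text
t 14.35 pos [ 0.5193 -0.1041  0.1504] yaw -110.98 tilt [ 2.1e-03  3.0e-04 -1.0e+00] F [1.68 3.83 5.77] T [ 0.476 -0.107  0.029] op 15.914774985809231 q6 1.5143688632736512
delta tool mm [-0.3  1.2 -1.6]
```

Grip is 34.4 mm above the port and the spring is still lifting, so the lugs are past the 32 mm limit and rising into the notches.

{"name": "send_rows", "arguments": {
  "delta_pos": [
    [0,0,-0.6],
    [0,0,-0.6],
    [0,0,0]
  ],
  "twist": [0,0,0],
  "jaw": [5,5,5]
}}

```text
time: 14.65
position: [0.5193, -0.1041, 0.1515]
ee_rot: [-1.779, 2.587, -0.001]
wrist_force: [2.5, 3.0, 6.3]
opening: 0.181
```

```bash
python3 -c "
from h import *
todelta([.5183,-.1034,.152])"
```

```text
t 14.65 pos [ 0.5193 -0.1041  0.1515] yaw -110.98 tilt [ 2.1e-03  4.0e-04 -1.0e+00] F [2.53 3.03 6.29] T [ 0.543 -0.175 -0.016] op 15.968174495021291 q6 1.5143734924719152
delta tool mm [-0.3  1.1 -0.5]
```

{"name": "send_rows", "arguments": {
  "delta_pos": [
    [0,0,-0.5],
    [0,0,0]
  ],
  "twist": [0,0],
  "jaw": [5,5]
}}

```text
time: 14.85
position: [0.5193, -0.1041, 0.152]
ee_rot: [-1.779, 2.587, -0.001]
wrist_force: [2.4, 1.9, 5.9]
opening: 0.178
```

```bash
python3 -c "
from h import *
todelta([.5183,-.1034,.152])"
```

```text
t 14.85 pos [ 0.5193 -0.1041  0.152 ] yaw -110.98 tilt [ 2.1e-03  3.0e-04 -1.0e+00] F [2.39 1.87 5.91] T [ 0.526 -0.179  0.057] op 15.647278050496862 q6 1.5143772513671314
delta tool mm [-0.3  1.2  0. ]
```

{"name": "send_rows", "arguments": {
  "delta_pos": [
    [0,0,-0.5],
    [0,0,-0.4],
    [0,0,0]
  ],
  "twist": [0,0,0],
  "jaw": [5,5,5]
}}

```text
time: 15.15
position: [0.5192, -0.1042, 0.1524]
ee_rot: [-1.779, 2.588, -0.001]
wrist_force: [4.6, 3.7, 1.4]
opening: 0.179
```

```bash
python3 -c "
from h import *
todelta([.5183,-.1034,.152])"
```

```text
t 15.15 pos [ 0.5192 -0.1042  0.1524] yaw -110.99 tilt [ 1.6e-03  5.0e-04 -1.0e+00] F [4.6  3.71 1.4 ] T [ 0.544 -0.633 -0.048] op 15.727187978169288 q6 1.5143876359504587
delta tool mm [-0.4  1.2  0.4]
```

The lift force dropped at about 36.4 mm, so the lugs have reached the notch tops and it's locked. Releasing.

{"name": "send_rows", "arguments": {
  "delta_pos": [
    [0,0,0],
    [0,0,0],
    [0,0,0],
    [0,0,0],
    [0,0,0],
    [0,0,0]
  ],
  "twist": [0,0,0,0,0,0],
  "jaw": [18,22,30,40,45,45]
}}

```text
time: 15.75
position: [0.5185, -0.1044, 0.1525]
ee_rot: [1.78, -2.589, -0.0]
wrist_force: [-0.3, 0.8, -0.5]
opening: 0.513
```

{"name": "send_rows", "arguments": {
  "delta_pos": [
    [0,0,-5],
    [0,0,-10],
    [0,0,-20],
    [0,0,-25],
    [0,0,-25],
    [0,0,-25],
    [0,0,-20],
    [0,0,0]
  ],
  "twist": [0,0,0,0,0,0,0,0],
  "jaw": [45,45,45,45,45,45,45,45]
}}

```text
time: 16.55
position: [0.5193, -0.1046, 0.2858]
ee_rot: [-1.778, 2.586, -0.008]
wrist_force: [0.0, 0.3, 0.1]
opening: 0.512
```

{"name": "send_rows", "arguments": {
  "delta_pos": [
    [-15,15,0],
    [-25,25,0],
    [-25,25,0],
    [-25,25,0],
    [-25,25,0],
    [-25,25,0],
    [-25,25,0],
    [0,0,0]
  ],
  "twist": [0,0,0,0,0,0,0,0],
  "jaw": [45,45,45,45,45,45,45,45]
}}

```text
time: 17.35
position: [0.4216, 0.1113, 0.2821]
ee_rot: [1.784, -2.585, -0.002]
wrist_force: [0.1, -0.7, -0.3]
opening: 0.512
```

```bash
python3 -c "
from h import *
todelta([.5183,-.1034,.152])
p,d=cap('top','t4'); a=cv2.resize(p[175:245,367:437],(400,400),interpolation=cv2.INTER_CUBIC)
s,e=cap('scene','s4'); b=cv2.resize(s[90:160,262:332],(400,400),interpolation=cv2.INTER_CUBIC)
cv2.imwrite('pics/f.png',np.hstack([a,b])[:,:,::-1])
for n,p,d,(x0,y0,x1,y1) in(('top',p,d,(367,175,437,245)),('scene',s,e,(262,90,332,160))):
  v,u=np.mgrid[:400,:640]; f,cx,cy,R,t=K(n)
  W=(np.stack([(u-cx)/f*d,(v-cy)/f*d,d],-1)-t)@R
  p=p.astype(int);m=(p[...,2]>p[...,0]+50)&(d>0); W=W[y0:y1,x0:x1];m=m[y0:y1,x0:x1]
  Q=W[m]; Q=Q[Q[:,2]>.168]; print(n,len(Q),Q.mean(0), cv2.minAreaRect((Q[:,:2]*1000).astype(np.float32)), np.percentile(W[m][:,2],[5,50,95]))
"
```

```text
t 17.35 pos [0.4216 0.1113 0.2821] yaw -110.76 tilt [-1.2e-03  6.0e-04 -1.0e+00] F [ 0.14 -0.66 -0.3 ] T [ 0.091  0.121 -0.039] op 45.074616193112966 q6 1.9180896628570094
delta tool mm [ 166.5 -166.7  129.9]
top 137 [ 0.51868023 -0.10326726  0.17442385] ((519.0609130859375, -103.8408203125), (15.48603630065918, 38.57334899902344), 67.912841796875) [0.16633613 0.17460322 0.17685621]
scene 94 [ 0.5219976  -0.1008489   0.17367142] ((520.399658203125, -104.45647430419922), (20.54353141784668, 37.6925163269043), 71.75733947753906) [0.14147278 0.16111146 0.17581117]
```

View pics/f.png

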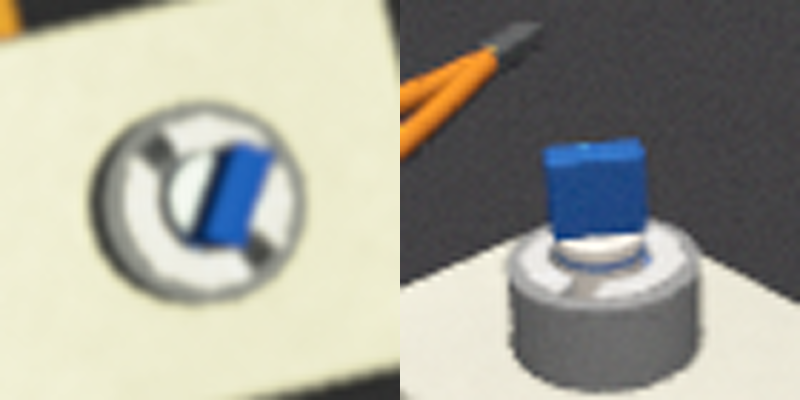

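View pics/s4.png

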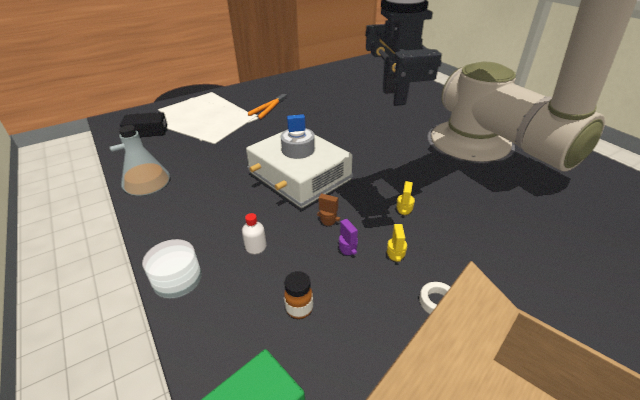

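The bar top is at 174.5 mm (175 expected when locked, 171 when not). The cartridge is upright, turned 65° from the slots, and the neighbours haven't moved. Handing in.

```bash
python3 -c "
from rig import order
print(order.sign_off())"
```

```text
the job is handed in; nothing more can be done
None
```

The blue and white cartridge is locked in the pump's bayonet port. I let go, moved the arm clear and handed the job in at about 17 s of the 72 s allowed.

- **Insertion:** I lined the lugs up with slots seen at about 43° and they went in on the first try. I pushed down about 17 mm against the spring, and the force at the hand never went above about 9 N.
- **Turn and lock:** I turned it clockwise about 67° to the stop, eased back 3°, and let it rise until the lift force dropped, with the grip at about 36.4 mm above the port. The text gives 36 mm for locked.
- **After release:** The top camera puts the bar top at 174.5 mm; 175 mm means locked, 171 mm not locked. The cartridge stands upright, about 65° from the slots. The jar, bottle, tape and look-alikes appear where they were.

**Disagreements:** My slot angle came out at 0.558 rad from the pump's axis, just over the stated 0.55 limit. While still held, the cartridge sat about 1 mm off my estimate of the port's centre. That gave side forces of up to about 6 N at the stop and notch, which went away on release. I did not try turning it back to test the lock.

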